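# Click the mixer's programme wheel to the red lobe and start it

### The job

Set the tube mixer to the red programme: with a fingertip, gently flick the edge of its flat star-shaped thumbwheel clockwise (seen from above), as many clicks as it takes, until the red lobe has clicked into place at the black arrow, without running past it. Only then press the green start button fully down and let it come back up. Lift nothing, and leave the tubes, bottles and other things on and around the mixer where they stand.

Things in the scene. Friction and masses are not known exactly. Their poses are not given: they have to be found in the camera images.
- mixer: White tube mixer fixed to the bench, deck 180 (x) x 300 (y) x 35 mm high; origin at the centre of its underside, z up, -x its front (facing the robot). A grey roller block with red-capped tubes along its rear (local x from 22 mm, up to 75 mm high). Local x, y in mm: wheel axis -55, 75; green button -40, -100; between them a loose tube in a blue foot near -10, -20.
- wheel_axis (a point): Thumbwheel's vertical axis, 55 mm above the bench (top of its lobes). It lies flat: black hub of 36 mm radius, six lobes 60 degrees apart, 8 mm wide, reaching 52 mm from the axis, 39 to 55 mm above the bench; one red, five light grey. It stands 17 mm out past the mixer's front edge, where a fingertip can come down into a gap between lobes (38 mm wide) and push a lobe round.
- red_lobe (a point): Top face of the red lobe, 50 mm out from the wheel's axis; turns with the wheel. Its x axis points outward along the lobe.
- arrow (a point): Tip of the solid black arrowhead (18 mm long) printed on the deck, 56 mm from the wheel's axis on the mixer's +x side (its rear), pointing at the wheel.
- wheel (a joint): Thumbwheel turn in rad, growing clockwise seen from above; 0: red lobe at the arrow. A sprung catch holds it at each multiple of 60 degrees (1.047), with one lobe at the arrow and one straight to the mixer's front. Under 3 N at a lobe turns it; pushed past half a click it snaps on, short of that it springs back. Starts two to four clicks short (-2.09, -3.14 or -4.19); stop at -5.0.
- start (a joint): Travel of the green start button in m: 0 up, 0.006 fully down (about 4 N); springs back up.
- start_top (a point): Centre of the top face of the green button (30 mm across) when up; pressed straight down.
- rack: White tube rack with red-capped tubes, 100 x 70 x 88 mm, loose, beside the mixer on its -y side; origin at the centre of its underside. To be left alone.
- vial: Red-capped tube in a round blue foot (30 mm across, 90 mm tall), loose on the mixer's deck; origin at the centre of its underside. To be left alone.
- reagent: Amber bottle, 54 mm across, 110 mm tall, loose, on the mixer's +y side; origin under its centre. To be left alone.
- swabs: Jar, 60 mm across, 80 mm tall, loose, to the left; origin under its centre. To be left alone.
- beaker: Glass beaker, 66 mm across, 80 mm tall, loose, to the right; origin under its centre. To be left alone.
- marker: Blue marker pen with a black cap, about 118 mm long, 13 mm thick, lying loose in front of the mixer; origin under the middle of its blue part. To be left alone.

How it is judged:
By the outcome, as a careful person would: the job done as asked, in the order asked, and still so for the second after the job is handed in, with the robot touching nothing.
It also fails if it takes over 72 s, if anything falls off the work surface, if the arm or the gripper's body presses on something with over 40 N, if the wrist force passes 120 N, or if a joint passes its speed limit or range.

### The arm

A 6-joint arm with a two-finger parallel gripper is mounted at the origin on the work surface. World frame = base frame: x ahead of the robot, y to its left, z up, the work surface at z = 0. Lengths are in mm, angles in degrees, forces in N, time in s.
With the tool pointing down it reaches from about 300 to 850 mm from the base axis. Payload 4.2 kg.
Tool frame: the origin (TCP) lies at the very end of the fingers, on their centre line; the grasp point (between the pads) lies 19 mm behind it; z points along the fingers, x is the direction in which the jaws open and shut, and the axes are right-handed (so a half turn about z gives the same grasp; the last joint's range is limited). The gripper opens to 91 mm and grips with 3 to 60 N. Pads are 32 mm wide; open, the fingers measure 118 mm over their backs; the gripper's body (76 mm by 178 mm) begins 60 mm behind the grasp point.
Start: joints at [-71.906, 18.312, 89.639, -0, 72.044, -1.146], TCP at [189.48, -542.9, 213.976] pointing down, gripper open.
Joint ranges: [-177.97, 177.97], [-48.28, 115.42], [12.27, 149.76], [-77.06, 257.06], [2.81, 150.46], [-146.56, 146.56]. Speed limits (degrees/s): [147.25, 147.25, 180, 180, 180, 180].

### API

Orientations are given as [roll, pitch, yaw] about the fixed x, y, z axes, in that order (R = Rz(yaw) Ry(pitch) Rx(roll)).
In Python, from workcell import env gives the robot as it stands.
- The arm moves only by the tool servo_tool, never from a script. Its argument "plan" is a list of rows, each a list of 3 entries, a list of its own where there are three numbers: the turn, a rotation vector about the tool's x, y, z in degrees, then the shift along the tool's x, y, z in mm, then the finger opening in mm, from 0 to 91.2. In form: [[[ax, ay, az], [dx, dy, dz], claw], ...]. A call has exactly 10 rows; each row shifts and turns the pose as measured when the row begins, along the tool's axes as they then stand; what a row does not reach is not made up. A row lasts 1/8 s, in which the tool goes at most 62.5 mm and 10.7 degrees, less where a joint would pass 70% of its speed; a pose out of reach is approached as far as the arm can. A call with a gripper value outside its range is refused whole. The fingers move at their own pace and stop on an object; "squeeze" is the grip in N (left out, the last holds). Time passes only in rows, so rows that do not move let the fingers close, or fill a call up. It gives the time, the measured TCP pose, the force and the opening at its end, in the units of the state.
- env.state(): the state, without advancing time (a new reading comes with each control period).
- env.grab_frame(name): name is "scene" or "side" or "wrist"; returns a dict with "pixels" (384x512x3 uint8, red, green, blue), "intrinsics" (3x3 intrinsics, pixels), "distortion" ([k1, k2, p1, p2, k3] as OpenCV has them; the pictures are not rectified), "eye" and "attitude" of the camera in the world. Camera axes: x right, y up, looking along -z (the intrinsics and any distortion apply to the point x, -y, -z); pixel columns grow to the right and rows downward; lengths in mm; the calibration is good to about 2 mm. A picture is of the moment at which its call begins. There is no depth.
- env.job_done(): hands the job in, once; it reports no verdict.
The state is a dict: "time_s": time; "qpos": joint angles; "qvel": joint speeds; "effort": joint torques, N m; "ee_pos": TCP position; "ee_rot": TCP orientation; "force": force on the tool from outside, world axes, zero at the start; "torque": the same for the moment, N m; "gripper_width": finger opening in mm.
Only numpy, scipy, OpenCV 4.12 (cv2) and the standard library are available. Lean on these libraries where they do the work, as an engineer would, in place of code of your own. Each camera call takes 0.05 s, during which the arm holds its last target.

## Working session

There is one attempt and no reset: what is moved stays moved. The work goes in short steps, Python scripts to look and compute and a tool call to move; the robot and the scene stay as the last step left them, time stands still between calls to the robot, and variables do not carry over. Pictures are saved under pics/ and viewed, and the job is handed in when it is done.

Besides the shell and the picture viewer there is one more tool, called after "Request:" in YAML: its name, and indented under it one key for each argument. servo_tool: Moves the arm, as the interface text tells. Its arguments: {"type":"object","properties":{"plan":{"type":"array"},"squeeze":{"type":"number"}},"required":["plan"]}

```bash
mkdir -p pics; ls; cat > h.py <<'E'
import cv2,numpy as np
from workcell import env
def shot(n,f):
    d=env.grab_frame(n); cv2.imwrite(f,cv2.cvtColor(d["pixels"],cv2.COLOR_RGB2BGR)); return d
E
python3 - <<'E'
from h import *
s=env.state(); print(s)
for n in("scene","side","wrist"):
    d=shot(n,f"pics/{n}0.png"); print(n,d["eye"],d["attitude"],d["intrinsics"],d["distortion"])
a=[cv2.imread(f"pics/{n}0.png") for n in("scene","side","wrist")]
E
```

```text
pics
{'time_s': 0.0, 'qpos': array([-7.19070695e+01,  1.83502673e+01,  8.97070789e+01, -6.31084364e-05,
        7.20442476e+01, -1.14594798e+00]), 'qvel': array([ 0.05477665,  0.09255815,  0.02030542, -0.09648452, -0.11159485,
       -0.07930885]), 'effort': array([-2.28193123e-03, -4.12461233e+01, -2.31975853e+01,  7.24830525e-02,
        4.57292609e-02, -1.45474301e-04]), 'ee_pos': array([ 189.30646438, -542.39709631,  213.12950358]), 'ee_rot': array([-1.79998028e+02,  1.01574642e-01, -7.07611003e+01]), 'force': array([ 0.06834109, -0.15516759, -0.71280107]), 'torque': array([ 0.07156209,  0.012916  , -0.04121526]), 'gripper_width': 91.36449486167832}
scene [1397.608775   -276.60642059  792.3877356 ] [52.01312502 -0.14920947 71.4374823 ] [[466.5636812    0.         256.66343839]
 [  0.         466.5636812  192.46709659]
 [  0.           0.           1.        ]] [-0.18111293  0.          0.          0.          0.        ]
side [340.46419059 569.55789166 755.68684541] [  42.12527609    0.56406497 -160.31456946] [[397.11982579   0.         256.80351493]
 [  0.         397.11982579 194.03498203]
 [  0.           0.           1.        ]] [0.0138484 0.        0.        0.        0.       ]
wrist [ 255.94741953 -519.43073285  384.09880757] [-1.45169899e+01  4.53149552e-02 -7.07982138e+01] [[266.0184382    0.         256.47491347]
 [  0.         266.0184382  189.5586284 ]
 [  0.           0.           1.        ]] [-0.03477405  0.          0.          0.          0.        ]
```

View pics/scene0.png

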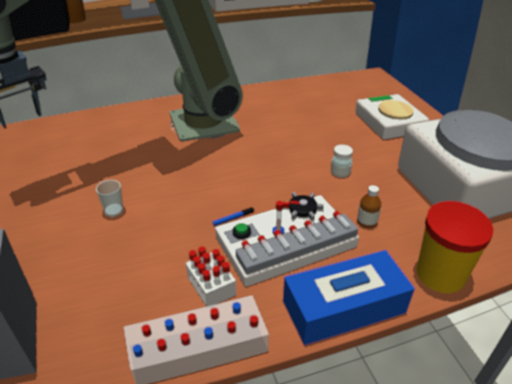

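View pics/side0.png

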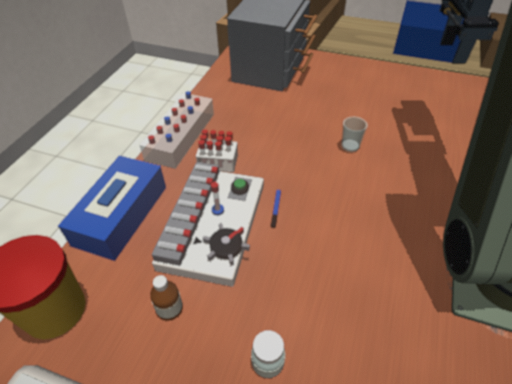

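View pics/wrist0.png

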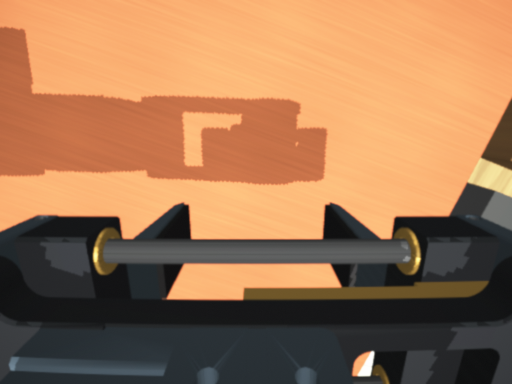

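```bash
cat >> h.py <<'E'
from scipy.spatial.transform import Rotation as R
def rays(d,px):
    p=cv2.undistortPoints(np.array(px,float).reshape(-1,1,2),d["intrinsics"],d["distortion"]).reshape(-1,2)
    c=np.c_[p[:,0],-p[:,1],-np.ones(len(p))]
    return R.from_euler('xyz',d["attitude"],degrees=True).apply(c)
def onz(d,px,z):
    r=rays(d,px); e=d["eye"]; z=np.broadcast_to(z,len(r)); return e+r*((z-e[2])/r[:,2])[:,None]
def proj(d,P):
    P=np.atleast_2d(np.array(P,float))
    c=R.from_euler('xyz',d["attitude"],degrees=True).inv().apply(P-d["eye"])
    c=c*[1,-1,-1]
    return cv2.projectPoints(c,np.zeros(3),np.zeros(3),d["intrinsics"],np.array(d["distortion"]))[0].reshape(-1,2)
def crop(f,g,x0,y0,x1,y1,k):
    a=cv2.imread(f)[y0:y1,x0:x1]; cv2.imwrite(g,cv2.resize(a,None,fx=k,fy=k,interpolation=cv2.INTER_CUBIC))
E
python3 - <<'E'
from h import *
crop("pics/side0.png","pics/side0c.png",140,110,300,310,3)
crop("pics/scene0.png","pics/scene0c.png",180,150,390,310,3.5)
E
```

```text
(no output)
```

View pics/side0c.png

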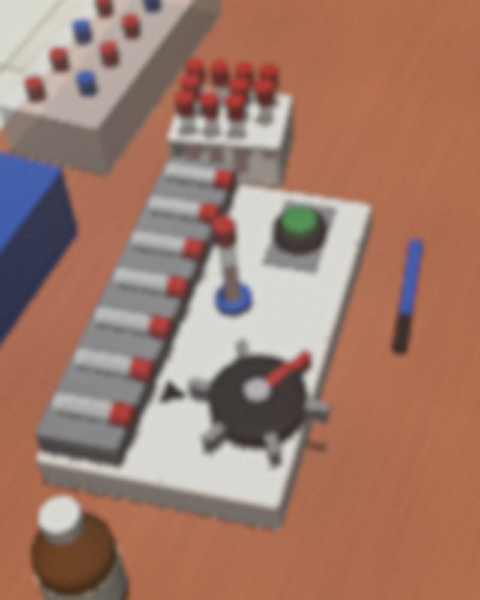

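View pics/scene0c.png

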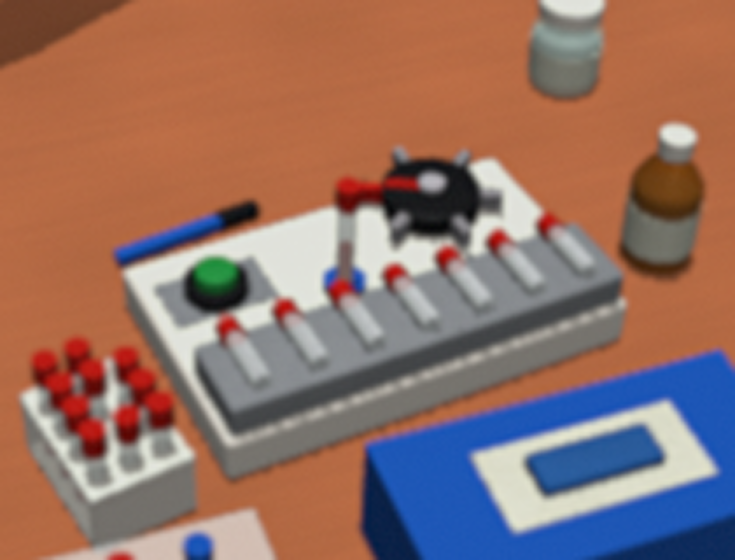

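```bash
python3 - <<'E'
from h import *
d=env.grab_frame("side")
px=np.array([[372,205],[280,505],[42,460],[165,393]])/3+[140,110]
P=onz(d,px,35);print(P.round(0))
print("dim",np.linalg.norm(P[0]-P[1]),np.linalg.norm(P[1]-P[2]))
v=P[1]-P[0];print("yaw of y axis",np.degrees(np.arctan2(-v[0],v[1])))
print("arrow",P[3])
a=onz(d,np.array([[258,392],[307,355],[318,405],[193,388]])/3+[140,110],55);print(a.round(0))
g=onz(d,np.array([[299,220]])/3+[140,110],55);print("btn",g)
E
```

```text
[[568. -98.  35.]
 [534. 194.  35.]
 [706. 216.  35.]
 [649. 135.  35.]]
dim 294.0723936495195 173.48326531627876
yaw of y axis 6.626468301544721
arrow [648.72005435 135.16195064  35.        ]
[[577. 124.  55.]
 [556.  82.  55.]
 [533. 121.  55.]
 [623. 137.  55.]]
btn [[611.78244667 -44.20573359  55.        ]]
```

Request:
servo_tool:
  plan:
    - [[0,0,6.3],[-10,-8,0],91]
    - [[0,0,6.3],[-30,-20,0],91]
    - [[0,0,0],[-45,-32,0],91]
    - [[0,0,0],[-50,-35,0],91]
    - [[0,0,0],[-50,-35,0],91]
    - [[0,0,0],[-50,-35,0],91]
    - [[0,0,0],[-50,-35,0],91]
    - [[0,0,0],[-50,-35,0],91]
    - [[0,0,0],[-50,-35,0],91]
    - [[0,0,0],[-30,-20,0],91]

```text
time_s: 1.45
ee_pos: [432.6, -86.4, 212.9]
ee_rot: [-179.8, 0.0, -84.2]
force: [0.2, -1.1, 0.2]
gripper_width: 90.9
```

Request:
servo_tool:
  plan:
    - [[0,0,-0.8],[-25,-16,0],91]
    - [[0,0,0],[-35,-23,0],91]
    - [[0,0,0],[-35,-23,10],91]
    - [[0,0,0],[-25,-16,20],91]
    - [[0,0,0],[-5,-4,25],91]
    - [[0,0,0],[0,0,25],91]
    - [[0,0,0],[0,0,20],91]
    - [[0,0,0],[0,0,10],91]
    - [[0,0,0],[0,0,0],91]
    - [[0,0,0],[0,0,0],91]

```text
time_s: 2.7
ee_pos: [504.1, 55.7, 100.4]
ee_rot: [-179.7, 0.0, -83.0]
force: [0.1, -0.2, -0.6]
gripper_width: 90.9
```

```bash
python3 - <<'E'
from h import *
for n in("side","wrist"):
    d=shot(n,f"pics/{n}1.png"); print(d["eye"],d["attitude"])
print(env.state()["ee_pos"],env.state()["force"],env.state()["qpos"])
crop("pics/side1.png","pics/side1c.png",140,110,300,310,3)
E
```

```text
[340.46419059 569.55789166 755.68684541] [  42.12527609    0.56406497 -160.31456946]
[573.00560885  64.20447925 271.72148315] [-1.41644545e+01 -3.89219123e-02 -8.30327336e+01]
[504.09805894  55.68501491 100.45383771] [-0.53546882  0.05266958 -0.16250975] [4.99263396e+00 1.80645290e+01 1.08171381e+02 2.19522026e-02
 5.34108297e+01 8.79731427e+01]
```

View pics/wrist1.png

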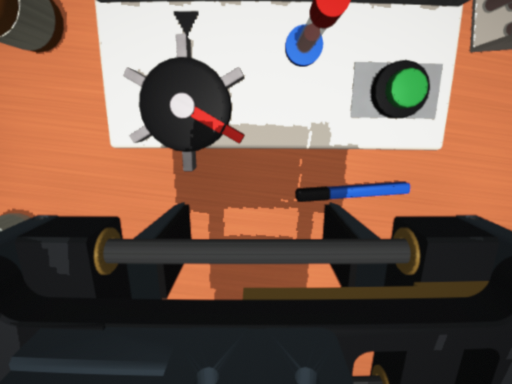

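View pics/side1.png

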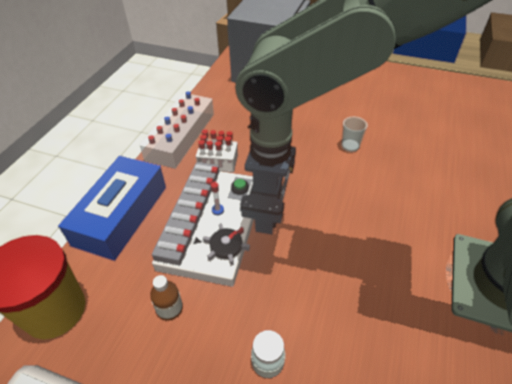

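The wrist view shows the wheel at about (185,104), with the red lobe at lower right (240,138). One grey lobe points at the arrow and one at the front (189,165). The button is at (409,88).

```bash
python3 - <<'E'
from h import *
d=env.grab_frame("wrist"); im=d["pixels"].astype(int)
F=onz(d,[[113,146],[443,149],[97,3],[463,3]],35);print("deck",F.round(1))
v=F[0]-F[1];print("len",np.linalg.norm(v),"yaw",np.degrees(np.arctan2(-v[0],v[1])))
# hub
m=(im.max(2)<45).astype(np.uint8);m[:,:120]=0;m[:,250:]=0;m[:45]=0;m[170:]=0
m=cv2.morphologyEx(m,cv2.MORPH_OPEN,np.ones((9,9),np.uint8))
c=max(cv2.findContours(m,0,1)[0],key=cv2.contourArea);e=cv2.fitEllipse(cv2.convexHull(c));print(e)
for z in(45,50,55):
  print(z,onz(d,[e[0]],z), np.ptp(onz(d,[[e[0][0]-e[1][0]/2,e[0][1]],[e[0][0]+e[1][0]/2,e[0][1]]],z),0))
print("tips front,rear,redtip",onz(d,[[189,169],[184,36],[243,139],[125,71],[134,139],[242,71]],55).round(1))
# button
g=((im[...,1]>im[...,0]*1.5)&(im[...,1]>60)).astype(np.uint8);c=max(cv2.findContours(g,0,1)[0],key=cv2.contourArea);print(cv2.fitEllipse(c))
x=cv2.fitEllipse(c);
for z in(50,55,60,65): print(z,onz(d,[x[0]],z),np.linalg.norm(np.diff(onz(d,[[x[0][0]-x[1][0]/2,x[0][1]],[x[0][0]+x[1][0]/2,x[0][1]]],z),axis=0)))
# projected fingertip
from workcell import env
s=env.state();T=R.from_euler('xyz',s["ee_rot"],degrees=True)
print(proj(d,s["ee_pos"]+T.apply([[-45.5,0,0],[45.5,0,0],[-45.5,-16,0],[-59,-16,0]])))
E
```

```text
deck [[ 538.   188.5   35. ]
 [ 571.5 -105.4   35. ]
 [ 651.3  202.3   35. ]
 [ 688.4  -90.1   35. ]]
len 295.7904154389404 yaw 6.501803772300693
((183.03541564941406, 104.13353729248047), (85.0691146850586, 93.80137634277344), 163.20834350585938)
45 [[580.47687371 125.48301703  45.        ]] [8.07105223e+00 6.95165429e+01 2.84217094e-14]
50 [[580.31168044 124.13199029  50.        ]] [ 7.89309634 67.98379625  0.        ]
55 [[580.14648716 122.78096355  55.        ]] [ 7.71514046 66.45104964  0.        ]
tips front,rear,redtip [[529.4 114.9  55. ]
 [629.  125.1  55. ]
 [559.   73.2  55. ]
 [599.5 168.8  55. ]
 [548.6 160.8  55. ]
 [609.7  79.6  55. ]]
((408.8004455566406, 87.27742767333984), (36.08857727050781, 40.501522064208984), 32.00240707397461)
50 [[615.57234793 -52.9681412   50.        ]] 29.415804073707307
55 [[614.61217597 -50.3263102   55.        ]] 28.752602302972598
60 [[613.65200402 -47.68447921  60.        ]] 28.089400532237878
65 [[612.69183207 -45.04264822  65.        ]] 27.426198761503173
[[190.56195168 226.48223811]
 [322.36971416 226.36230345]
 [189.03976086 204.37400397]
 [169.16651045 204.36853809]]
```

Request:
servo_tool:
  plan:
    - [[0,0,0.5],[6,0,8],91]
    - [[0,0,0],[5.5,0,14],91]
    - [[0,0,0],[0,0,14],91]
    - [[0,0,0],[0,0,12],91]
    - [[0,0,0],[0,0,7],91]
    - [[0,0,0],[0,0,2],91]
    - [[0,0,0],[0,0,0],91]
    - [[0,0,0],[0,0,0],91]
    - [[0,0,0],[0,0,0],91]
    - [[0,0,0],[0,0,0],91]

```text
time_s: 4.1
ee_pos: [506.5, 43.5, 40.1]
ee_rot: [-179.6, 0.0, -83.5]
force: [0.4, -0.4, 0.1]
gripper_width: 90.6
```

```bash
cat >> h.py <<'E'
def where():
    s=env.state(); t=R.from_euler('xyz',s["ee_rot"],degrees=True).apply([-52,0,0])+s["ee_pos"]
    l=R.from_euler('z',-6.5,degrees=True).apply(t-np.array([579,121,0]))
    print("t",round(s["time_s"],2),"tcp",s["ee_pos"].round(1),s["ee_rot"].round(1),"fingerA rel axis (mixer frame)",l.round(1),"F",s["force"].round(2))
E
python3 - <<'E'
from h import *
where(); shot("wrist","pics/wrist2.png")
E
```

```text
t 4.1 tcp [506.5  43.5  40.1] [-179.6    0.   -83.5] fingerA rel axis (mixer frame) [-80.8 -16.8  40.1] F [ 0.42 -0.4   0.06]
```

View pics/wrist2.png

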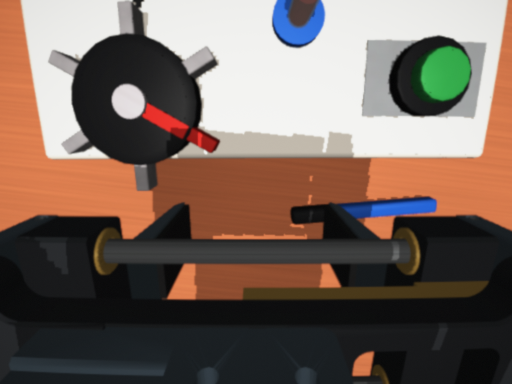

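Request:
servo_tool:
  plan:
    - [[0,0,0],[0,-4,-2],91]
    - [[0,0,0],[0,-6,-1],91]
    - [[0,0,0],[0,-6,0],91]
    - [[0,0,0],[0,-5,0],91]
    - [[0,0,0],[0,-2,0],91]
    - [[0,0,0],[0,0,0],91]
    - [[0,0,0],[-1,0,0],91]
    - [[0,0,0],[-2,0,0],91]
    - [[0,0,0],[0,0,0],91]
    - [[0,0,0],[0,0,0],91]

```text
time_s: 5.4
ee_pos: [530.5, 49.5, 43.5]
ee_rot: [-179.6, 0.0, -83.5]
force: [0.4, -0.4, -0.1]
gripper_width: 90.8
```

```bash
python3 - <<'E'
from h import *
where(); shot("wrist","pics/wrist3.png")
E
```

```text
t 5.4 tcp [530.5  49.5  43.5] [-179.6    0.   -83.5] fingerA rel axis (mixer frame) [-56.2 -13.5  43.5] F [ 0.36 -0.39 -0.08]
```

View pics/wrist3.png

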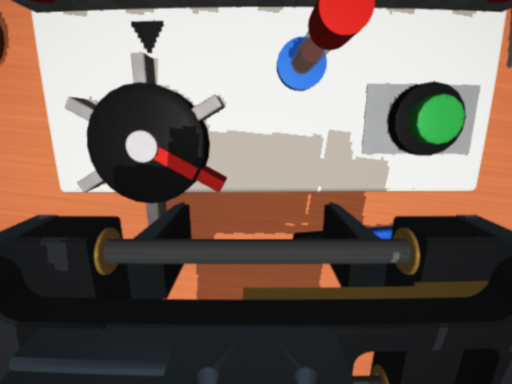

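Request:
servo_tool:
  plan:
    - [[0,0,0],[-3,0,0],91]
    - [[0,0,0],[-4,0,0],91]
    - [[0,0,0],[-4,0,0],91]
    - [[0,0,0],[-4,0,0],91]
    - [[0,0,0],[-4,0,0],91]
    - [[0,0,0],[-4,0,0],91]
    - [[0,0,0],[-3,0,0],91]
    - [[0,0,0],[-2,0,0],91]
    - [[0,0,0],[-1,0,0],91]
    - [[0,0,0],[0,0,0],91]

```text
time_s: 6.7
ee_pos: [527.1, 80.4, 43.6]
ee_rot: [-179.5, -0.0, -83.5]
force: [0.8, -0.5, -0.3]
gripper_width: 90.9
```

```bash
python3 - <<'E'
from h import *
where(); shot("wrist","pics/wrist4.png")
E
```

```text
t 6.7 tcp [527.1  80.4  43.6] [-179.5   -0.   -83.5] fingerA rel axis (mixer frame) [-56.1  17.6  43.5] F [ 0.83 -0.46 -0.33]
```

View pics/wrist4.png

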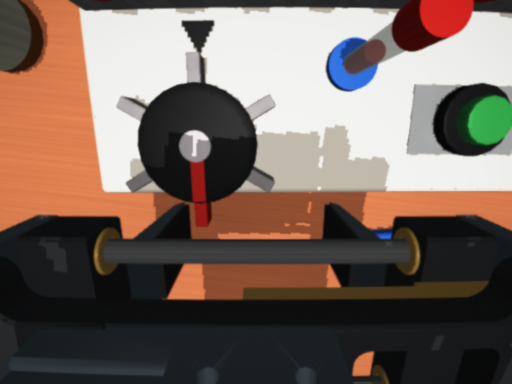

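Request:
servo_tool:
  plan:
    - [[0,0,0],[0,6,0],91]
    - [[0,0,0],[0,8,0],91]
    - [[0,0,0],[0,7,0],91]
    - [[0,0,0],[0,3,0],91]
    - [[0,0,0],[3,0,0],91]
    - [[0,0,0],[8,0,0],91]
    - [[0,0,0],[8,0,0],91]
    - [[0,0,0],[8,0,0],91]
    - [[0,0,0],[4,0,0],91]
    - [[0,0,0],[1,0,0],91]

```text
time_s: 8.0
ee_pos: [505.5, 42.7, 43.4]
ee_rot: [-179.5, -0.0, -83.6]
force: [-0.1, -0.3, -0.5]
gripper_width: 90.9
```

```bash
python3 - <<'E'
from h import *
where()
E
```

```text
t 8.0 tcp [505.5  42.7  43.4] [-179.5   -0.   -83.6] fingerA rel axis (mixer frame) [-81.8 -17.5  43.4] F [-0.11 -0.27 -0.47]
```

Next I move in 25.5 mm and start the next push.

Request:
servo_tool:
  plan:
    - [[0,0,0],[0,-5,0],91]
    - [[0,0,0],[0,-7,0],91]
    - [[0,0,0],[0,-7,0],91]
    - [[0,0,0],[0,-4.5,0],91]
    - [[0,0,0],[0,-2,0],91]
    - [[0,0,0],[0,0,0],91]
    - [[0,0,0],[-3,0,0],91]
    - [[0,0,0],[-4,0,0],91]
    - [[0,0,0],[-4,0,0],91]
    - [[0,0,0],[-4,0,0],91]

```text
time_s: 9.25
ee_pos: [530.7, 61.9, 43.5]
ee_rot: [-179.6, -0.0, -83.5]
force: [-0.1, -1.3, -0.0]
gripper_width: 91.0
```

```bash
python3 - <<'E'
from h import *
where()
E
```

```text
t 9.25 tcp [530.7  61.9  43.5] [-179.6   -0.   -83.5] fingerA rel axis (mixer frame) [-54.7  -1.3  43.5] F [-0.08 -1.33 -0.01]
```

Request:
servo_tool:
  plan:
    - [[0,0,0],[-3,0.7,0],91]
    - [[0,0,0],[-4,0.7,0],91]
    - [[0,0,0],[-4,0,0],91]
    - [[0,0,0],[-4,0,0],91]
    - [[0,0,0],[-2,0,0],91]
    - [[0,0,0],[-1,0,0],91]
    - [[0,0,0],[0,0,0],91]
    - [[0,0,0],[0,0,0],91]
    - [[0,0,0],[0,0,0],91]
    - [[0,0,0],[0,0,0],91]

```text
time_s: 10.5
ee_pos: [527.0, 81.3, 43.5]
ee_rot: [-179.5, -0.0, -83.5]
force: [-0.5, -0.8, -0.4]
gripper_width: 90.7
```

```bash
python3 - <<'E'
from h import *
where(); shot("wrist","pics/wrist5.png")
E
```

```text
t 10.5 tcp [527.   81.3  43.5] [-179.5   -0.   -83.5] fingerA rel axis (mixer frame) [-56.1  18.4  43.5] F [-0.46 -0.77 -0.41]
```

View pics/wrist5.png

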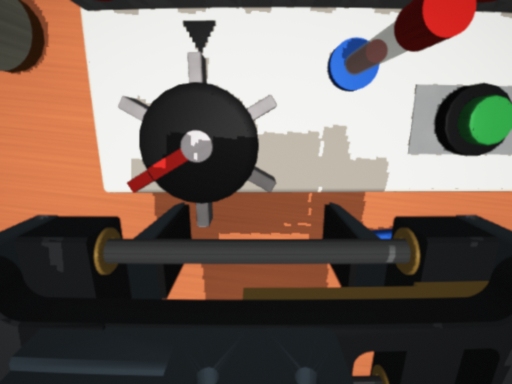

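The second click is done: the red lobe is at lower left (135,185), with two clicks to go.

Request:
servo_tool:
  plan:
    - [[0,0,0],[0,6,0],91]
    - [[0,0,0],[0,8,0],91]
    - [[0,0,0],[0,7,0],91]
    - [[0,0,0],[0,3,0],91]
    - [[0,0,0],[3,0,0],91]
    - [[0,0,0],[8,0,0],91]
    - [[0,0,0],[8,0,0],91]
    - [[0,0,0],[8,0,0],91]
    - [[0,0,0],[4,0,0],91]
    - [[0,0,0],[1,0,0],91]

```text
time_s: 11.8
ee_pos: [505.5, 43.7, 43.4]
ee_rot: [-179.5, -0.0, -83.6]
force: [0.1, 0.1, 0.4]
gripper_width: 91.0
```

Request:
servo_tool:
  plan:
    - [[0,0,0],[0,-5,0],91]
    - [[0,0,0],[0,-7,0],91]
    - [[0,0,0],[0,-7,0],91]
    - [[0,0,0],[0,-3.5,0],91]
    - [[0,0,0],[0,-1.5,0],91]
    - [[0,0,0],[0,0,0],91]
    - [[0,0,0],[-3,0,0],91]
    - [[0,0,0],[-4,0,0],91]
    - [[0,0,0],[-4,0,0],91]
    - [[0,0,0],[-4,0,0],91]

```text
time_s: 13.05
ee_pos: [529.1, 62.7, 43.5]
ee_rot: [-179.6, -0.0, -83.5]
force: [-0.3, -1.7, -0.8]
gripper_width: 91.0
```

```bash
python3 - <<'E'
from h import *
where()
E
```

```text
t 13.05 tcp [529.1  62.7  43.5] [-179.6   -0.   -83.5] fingerA rel axis (mixer frame) [-56.1  -0.3  43.5] F [-0.3  -1.74 -0.77]
```

Request:
servo_tool:
  plan:
    - [[0,0,0],[-3,0,0],91]
    - [[0,0,0],[-4,0,0],91]
    - [[0,0,0],[-4,0,0],91]
    - [[0,0,0],[-4,0,0],91]
    - [[0,0,0],[-2,0,0],91]
    - [[0,0,0],[-1,0,0],91]
    - [[0,0,0],[0,0,0],91]
    - [[0,0,0],[0,0,0],91]
    - [[0,0,0],[0,0,0],91]
    - [[0,0,0],[0,0,0],91]

```text
time_s: 14.3
ee_pos: [526.9, 82.3, 43.5]
ee_rot: [-179.6, -0.0, -83.5]
force: [0.1, -0.4, -1.3]
gripper_width: 91.2
```

```bash
python3 - <<'E'
from h import *
where(); shot("wrist","pics/wrist6.png")
E
```

```text
t 14.3 tcp [526.9  82.3  43.5] [-179.6   -0.   -83.5] fingerA rel axis (mixer frame) [-56.2  19.5  43.5] F [ 0.14 -0.35 -1.33]
```

View pics/wrist6.png

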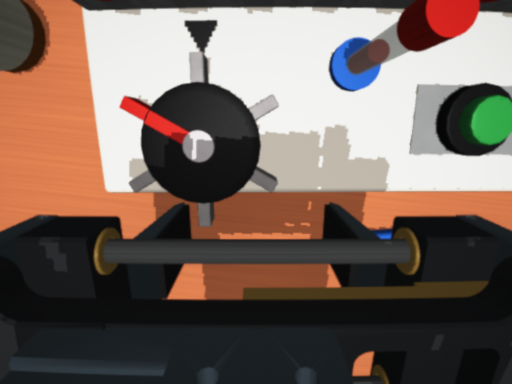

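The third click is done: the red lobe is at upper left (125,103), with one click left.

Request:
servo_tool:
  plan:
    - [[0,0,0],[0,6,0],91]
    - [[0,0,0],[0,8,0],91]
    - [[0,0,0],[0,7,0],91]
    - [[0,0,0],[0,3,0],91]
    - [[0,0,0],[3,0,0],91]
    - [[0,0,0],[8,0,0],91]
    - [[0,0,0],[8,0,0],91]
    - [[0,0,0],[8,0,0],91]
    - [[0,0,0],[5,0,0],91]
    - [[0,0,0],[1,0,0],91]

```text
time_s: 15.6
ee_pos: [505.4, 43.7, 43.4]
ee_rot: [-179.5, -0.0, -83.6]
force: [-0.2, -0.3, -0.0]
gripper_width: 91.0
```

Request:
servo_tool:
  plan:
    - [[0,0,0],[0,-5,0],91]
    - [[0,0,0],[0,-7,0],91]
    - [[0,0,0],[0,-7,0],91]
    - [[0,0,0],[0,-3.5,0],91]
    - [[0,0,0],[0,-1.5,0],91]
    - [[0,0,0],[0,0,0],91]
    - [[0,0,0],[-3,0,0],91]
    - [[0,0,0],[-4,0,0],91]
    - [[0,0,0],[-4,0,0],91]
    - [[0,0,0],[-4,0,0],91]

```text
time_s: 16.85
ee_pos: [529.0, 62.7, 43.4]
ee_rot: [-179.6, -0.0, -83.5]
force: [1.6, -1.2, -0.7]
gripper_width: 90.8
```

```bash
python3 - <<'E'
from h import *
where()
E
```

```text
t 16.85 tcp [529.   62.7  43.4] [-179.6   -0.   -83.5] fingerA rel axis (mixer frame) [-56.2  -0.3  43.4] F [ 1.62 -1.21 -0.65]
```

Request:
servo_tool:
  plan:
    - [[0,0,0],[-3,0,0],91]
    - [[0,0,0],[-4,0,0],91]
    - [[0,0,0],[-4,0,0],91]
    - [[0,0,0],[-4,0,0],91]
    - [[0,0,0],[-2,0,0],91]
    - [[0,0,0],[-1,0,0],91]
    - [[0,0,0],[0,0,0],91]
    - [[0,0,0],[0,0,0],91]
    - [[0,0,0],[0,0,0],91]
    - [[0,0,0],[0,0,0],91]

```text
time_s: 18.1
ee_pos: [526.8, 82.3, 43.5]
ee_rot: [-179.5, -0.0, -83.5]
force: [-0.1, -0.8, 0.4]
gripper_width: 91.5
```

Request:
servo_tool:
  plan:
    - [[0,0,0],[0,6,0],91]
    - [[0,0,0],[0,8,0],91]
    - [[0,0,0],[0,7,0],91]
    - [[0,0,0],[0,3,0],91]
    - [[0,0,0],[0,0,-10],91]
    - [[0,0,0],[0,0,-20],91]
    - [[0,0,0],[0,0,-20],91]
    - [[0,0,0],[0,0,-5],91]
    - [[0,0,0],[0,0,0],91]
    - [[0,0,0],[0,0,0],91]

```text
time_s: 19.35
ee_pos: [500.9, 79.3, 101.3]
ee_rot: [-179.5, -0.0, -83.5]
force: [-0.5, 0.3, 0.1]
gripper_width: 91.0
```

```bash
python3 - <<'E'
from h import *
where(); d=shot("wrist","pics/wrist7.png");print(d["eye"]);shot("side","pics/side7.png");crop("pics/side7.png","pics/side7c.png",140,110,300,310,3)
E
```

```text
t 19.35 tcp [500.9  79.3 101.3] [-179.5   -0.   -83.5] fingerA rel axis (mixer frame) [-82.3  19.4 101.3] F [-0.54  0.35  0.13]
[569.35352211  87.15719913 272.79609231]
```

View pics/wrist7.png

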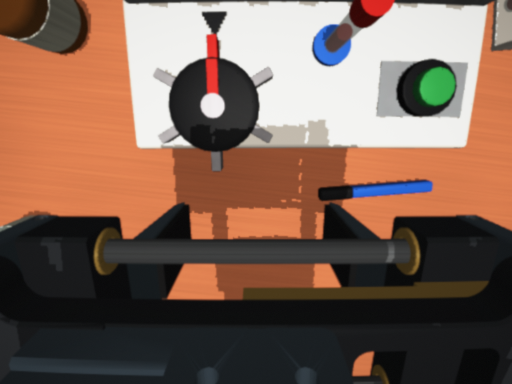

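View pics/side7c.png

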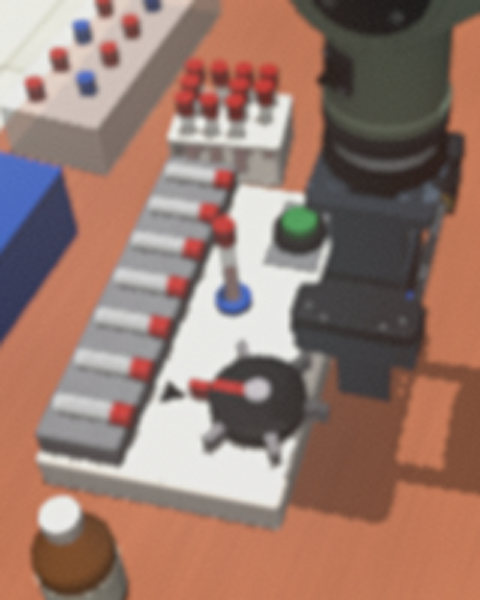

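```bash
python3 - <<'E'
from h import *
pts={}
D={n:env.grab_frame(n) for n in("side","wrist","scene")}
for n,d in D.items():
    im=d["pixels"].astype(int)
    g=((im[...,1]>im[...,0]*1.4)&(im[...,1]>im[...,2]*1.25)&(im[...,1]>60)).astype(np.uint8)
    c=[c for c in cv2.findContours(g,0,1)[0] if cv2.contourArea(c)>20]
    for k in c: print(n,cv2.fitEllipse(k),cv2.contourArea(k))
    bx=dict(side=(220,165,265,210),wrist=(370,45,475,130),scene=(210,205,275,250))[n]
    a=d["pixels"][bx[1]:bx[3],bx[0]:bx[2],::-1]; cv2.imwrite(f"pics/b_{n}.png",cv2.resize(a,(int((bx[2]-bx[0])*300/(bx[3]-bx[1])),300),interpolation=cv2.INTER_CUBIC))
a=[cv2.imread(f"pics/b_{n}.png") for n in D]; cv2.imwrite("pics/b.png",cv2.resize(np.hstack(a),None,fx=.75,fy=.75))
E
```

```text
side ((239.5324249267578, 183.4368896484375), (8.952089309692383, 11.289261817932129), 83.02886199951172) 77.5
wrist ((436.87640380859375, 85.59297943115234), (35.2767448425293, 40.391075134277344), 31.85689926147461) 1118.0
scene ((241.1212615966797, 228.296142578125), (9.216551780700684, 12.207226753234863), 88.45834350585938) 86.5
scene ((379.887939453125, 98.04242706298828), (2.9387025833129883, 22.758852005004883), 82.75313568115234) 44.0
```

View pics/b.png

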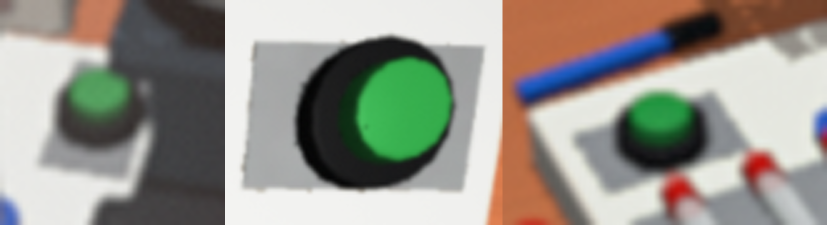

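```bash
python3 - <<'E'
from h import *
D={n:env.grab_frame(n) for n in("side","wrist","scene")}
# top face centres: bright ellipse; side/scene from enlarged crops (scale 300/45*.75=5, x off)
px=dict(wrist=(437.3,85.0),side=(239.6,182.9),scene=(241.1,227.8))
def tri(ns):
    A=np.zeros((3,3));b=np.zeros(3)
    for n in ns:
        r=rays(D[n],[px[n]])[0];r/=np.linalg.norm(r);M=np.eye(3)-np.outer(r,r);A+=M;b+=M@D[n]["eye"]
    return np.linalg.solve(A,b)
for ns in(("wrist","side"),("wrist","scene"),("side","scene"),("wrist","side","scene")): print(ns,tri(ns).round(1))
for z in(55,60,65): print(z,[onz(D[n],[px[n]],z)[0].round(1) for n in D])
print("nominal",R.from_euler('z',6.5,degrees=True).apply([15,-175,0])+[579,121,0])
# collar edge, wrist: crop x = 225 + (u-370)*2.647, y=(v-45)*2.647
cl=np.array([[298,120],[452,100]]);u=np.c_[370+(cl[:,0]-225)/2.647,45+cl[:,1]/2.647]
for z in(35,45,50,55):print(z,onz(D["wrist"],u,z).round(1).tolist())
# green top edges
cl=np.array([[357,110],[452,105],[404,160],[404,57]]);u=np.c_[370+(cl[:,0]-225)/2.647,45+cl[:,1]/2.647]
for z in(55,60,65):
  p=onz(D["wrist"],u,z);print(z,np.linalg.norm(p[0]-p[1]),np.linalg.norm(p[2]-p[3]),p.mean(0))
E
```

```text
('wrist', 'side') [619.8 -62.9  35.5]
('wrist', 'scene') [616.2 -51.4  52.9]
('side', 'scene') [614.2 -50.   50.2]
('wrist', 'side', 'scene') [615.2 -51.   51.2]
55 [array([612.5, -45.5,  55. ]), array([615.4, -50.8,  55. ]), array([619.1, -51.6,  55. ])]
60 [array([610.5, -41.1,  60. ]), array([614.4, -47.6,  60. ]), array([624.4, -53.1,  60. ])]
65 [array([608.6, -36.7,  65. ]), array([613.3, -44.4,  65. ]), array([629.7, -54.7,  65. ])]
nominal [613.71414024 -51.17702654   0.        ]
35 [[610.9, -29.8, 35.0], [623.6, -79.2, 35.0]]
45 [[609.2, -24.9, 45.0], [621.3, -72.2, 45.0]]
50 [[608.3, -22.5, 50.0], [620.2, -68.7, 50.0]]
55 [[607.4, -20.0, 55.0], [619.0, -65.2, 55.0]]
55 29.013728077569652 29.33251221627832 [614.81361909 -51.31994753  55.        ]
60 28.347881629684107 28.659349876900585 [613.77261542 -48.14167525  60.        ]
65 27.68203518179858 27.986187537522735 [612.73161175 -44.96340298  65.        ]
```

Request:
servo_tool:
  plan:
    - [[0,0,-8],[0,0,-6],91]
    - [[0,0,-10],[0,0,-6],91]
    - [[0,0,-10],[0,0,-6],91]
    - [[0,0,-10],[0,0,-6],91]
    - [[0,0,-10],[0,0,-6],91]
    - [[0,0,-10],[0,0,-6],91]
    - [[0,0,-10],[0,0,-4],91]
    - [[0,0,-10],[0,0,0],91]
    - [[0,0,-8],[0,0,0],91]
    - [[0,0,-4],[0,0,0],91]

```text
time_s: 21.0
ee_pos: [500.2, 79.2, 142.1]
ee_rot: [180.0, -0.4, 9.5]
force: [-0.6, 0.2, -0.6]
gripper_width: 90.8
```

```bash
cat >> h.py <<'E'
def plan(low,tilt=10,w=45.6):
    # target TCP so that low edge mid (tool w+6.7,16,0) is at low; show error in tool axes
    s=env.state(); T=R.from_euler('xyz',s["ee_rot"],degrees=True)
    G=R.from_euler('xyz',[180,0,6.5],degrees=True)*R.from_rotvec([tilt,0,0],degrees=True)
    tcp=np.array(low)-G.apply([w+6.7,16,0])
    print("t",round(s["time_s"],2),"tcp now",s["ee_pos"].round(1),"target",tcp.round(1),"| turn",(T.inv()*G).as_rotvec(degrees=True).round(1),"shift in goal axes",G.inv().apply(tcp-s["ee_pos"]).round(1),"shift in tool axes now",T.inv().apply(tcp-s["ee_pos"]).round(1),"low edge now",(s["ee_pos"]+T.apply([w+6.7,16,0])).round(1),"F",s["force"].round(2))
E
python3 - <<'E'
from h import *
b=np.array([614.5,-51,0])+R.from_euler('z',6.5,degrees=True).apply([0,-3,0])
print(b); plan(b+[0,0,110])
E
```

```text
[614.83960964 -53.98071557   0.        ]
t 21.0 tcp now [500.2  79.2 142.1] target [561.1 -44.2 112.8] | turn [10.  -0.2  3. ] shift in goal axes [ 46.5 132.7   6.3] shift in tool axes now [ 39.4 131.8  29.7] low edge now [554.5  72.1 142.5] F [-0.61  0.16 -0.6 ]
```

Request:
servo_tool:
  plan:
    - [[0,0,3],[0,10,0],91]
    - [[0,0,0],[0,25,0],91]
    - [[0,0,0],[5,35,0],91]
    - [[3,0,0],[10,35,0],91]
    - [[4,0,0],[12,20,0],91]
    - [[3,0,0],[12,7,0],91]
    - [[0,0,0],[5,0,0],91]
    - [[0,0,0],[0,0,0],91]
    - [[0,0,0],[0,0,0],91]
    - [[0,0,0],[0,0,0],91]

```text
time_s: 22.25
ee_pos: [559.0, -53.3, 140.3]
ee_rot: [-169.8, -0.3, 5.2]
force: [-0.9, -0.4, 0.1]
gripper_width: 91.3
```

```bash
python3 - <<'E'
from h import *
b=np.array([614.5,-51,0])+R.from_euler('z',6.5,degrees=True).apply([0,-3,0])
plan(b+[0,0,75]); shot("wrist","pics/wrist8.png");shot("side","pics/side8.png");crop("pics/side8.png","pics/side8c.png",140,50,340,270,2.7)
E
```

```text
t 22.25 tcp now [559.  -53.3 140.3] target [561.1 -44.2  77.8] | turn [-0.2 -0.5 -1.2] shift in goal axes [ 3.1  2.2 63.1] shift in tool axes now [ 2.6  2.3 63.1] low edge now [612.5 -64.2 137.8] F [-0.88 -0.42  0.09]
```

View pics/wrist8.png

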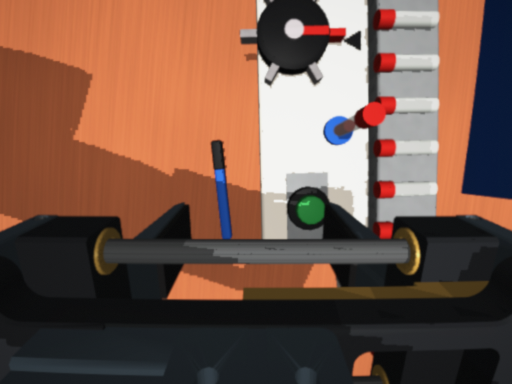

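View pics/side8c.png

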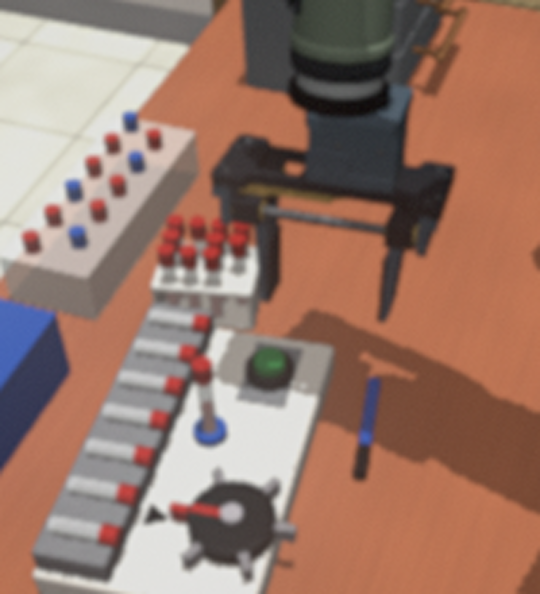

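```bash
python3 - <<'E'
from h import *
d=env.grab_frame("side");s=env.grab_frame("scene")
px=np.array([[237,235],[232,250],[167,258]])/2.7+[140,50]
print(onz(d,px,88).round(0).tolist())
px=np.array([[45,365],[78,350],[125,358],[160,408],[92,438]])/3.5+[180,150]
print(onz(s,px,88).round(0).tolist())
E
```

```text
[[689.0, -161.0, 88.0], [685.0, -139.0, 88.0], [739.0, -108.0, 88.0]]
[[701.0, -183.0, 88.0], [695.0, -161.0, 88.0], [711.0, -135.0, 88.0], [757.0, -126.0, 88.0], [767.0, -170.0, 88.0]]
```

Request:
servo_tool:
  plan:
    - [[0,-0.5,-1.2],[2,1,8],91]
    - [[0,0,0],[1,1,14],91]
    - [[0,0,0],[0,0,14],91]
    - [[0,0,0],[0,0,14],91]
    - [[0,0,0],[0,0,10],91]
    - [[0,0,0],[0,0,6],91]
    - [[0,0,0],[0,0,2],91]
    - [[0,0,0],[0,0,0],91]
    - [[0,0,0],[0,0,0],91]
    - [[0,0,0],[0,0,0],91]

```text
time_s: 23.7
ee_pos: [561.2, -42.6, 67.9]
ee_rot: [-169.8, -0.0, 6.6]
force: [0.4, -0.1, -0.3]
gripper_width: 90.8
```

```bash
python3 - <<'E'
from h import *
b=np.array([614.5,-51,0])+R.from_euler('z',6.5,degrees=True).apply([0,-3,0])
plan(b+[0,0,60]); shot("wrist","pics/wrist9.png");shot("side","pics/side9.png");shot("scene","pics/scene9.png");crop("pics/side9.png","pics/side9c.png",190,110,300,220,5)
crop("pics/scene9.png","pics/scene9c.png",180,150,290,260,5)
cv2.imwrite("pics/p9.png",cv2.resize(np.hstack([cv2.imread("pics/side9c.png"),cv2.imread("pics/scene9c.png")]),(800,400)))
E
```

```text
t 23.7 tcp now [561.2 -42.6  67.9] target [561.1 -44.2  62.8] | turn [-0.2  0.   0.1] shift in goal axes [-0.3  2.5  4.7] shift in tool axes now [-0.3  2.5  4.7] low edge now [614.9 -52.3  65. ] F [ 0.36 -0.09 -0.32]
```

View pics/wrist9.png

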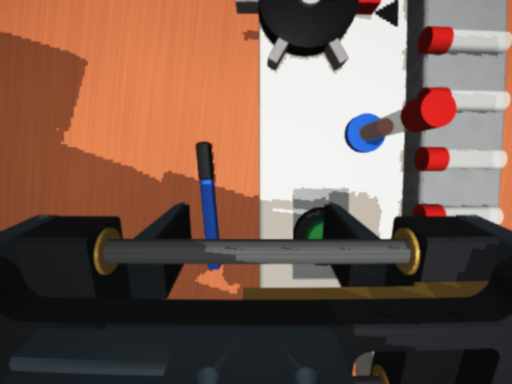

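View pics/p9.png

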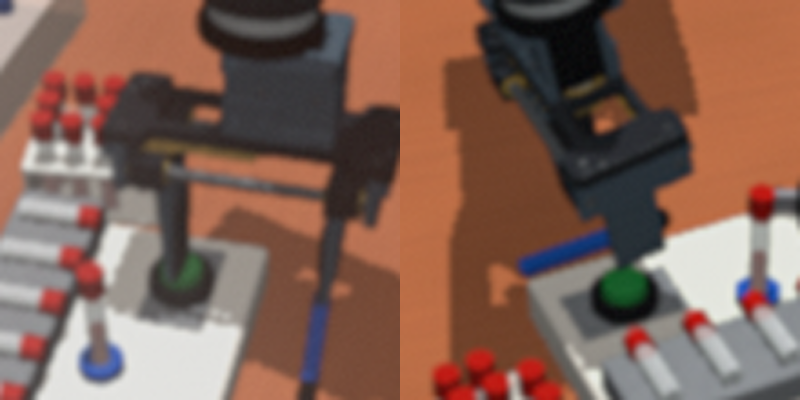

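Request:
servo_tool:
  plan:
    - [[0,0,0],[0,1.2,2],91]
    - [[0,0,0],[0,1,2],91]
    - [[0,0,0],[0,0.3,2],91]
    - [[0,0,0],[0,0.3,1.5],91]
    - [[0,0,0],[0,0.2,1],91]
    - [[0,0,0],[0,0,0],91]
    - [[0,0,0],[0,0,0],91]
    - [[0,0,0],[0,0,0],91]
    - [[0,0,0],[0,0,0],91]
    - [[0,0,0],[0,0,0],91]

```text
time_s: 25.1
ee_pos: [561.3, -44.1, 58.9]
ee_rot: [-169.8, -0.0, 6.6]
force: [-0.2, -0.1, 2.1]
gripper_width: 91.2
```

```bash
python3 - <<'E'
from h import *
b=np.array([614.5,-51,0])+R.from_euler('z',6.5,degrees=True).apply([0,-3,0])
plan(b+[0,0,50])
E
```

```text
t 25.1 tcp now [561.3 -44.1  58.9] target [561.1 -44.2  52.8] | turn [-0.2 -0.   0.1] shift in goal axes [-0.3  1.1  6. ] shift in tool axes now [-0.3  1.2  6. ] low edge now [615.1 -53.8  56.1] F [-0.22 -0.11  2.11]
```

Request:
servo_tool:
  plan:
    - [[0,0,0],[0,0.2,1],91]
    - [[0,0,0],[0,0.2,1],91]
    - [[0,0,0],[0,0,0],91]
    - [[0,0,0],[0,0,0],91]
    - [[0,0,0],[0,0,0],91]
    - [[0,0,0],[0,0,0],91]
    - [[0,0,0],[0,0,0],91]
    - [[0,0,0],[0,0,0],91]
    - [[0,0,0],[0,0,0],91]
    - [[0,0,0],[0,0,0],91]

```text
time_s: 26.35
ee_pos: [561.4, -44.1, 57.0]
ee_rot: [-169.8, -0.0, 6.6]
force: [-1.0, 0.5, 2.2]
gripper_width: 90.9
```

```bash
python3 - <<'E'
from h import *
b=np.array([614.5,-51,0])+R.from_euler('z',6.5,degrees=True).apply([0,-3,0])
plan(b+[0,0,50]); shot("scene","pics/scene10.png");crop("pics/scene10.png","pics/scene10c.png",200,190,290,260,6)
E
```

```text
t 26.35 tcp now [561.4 -44.1  57. ] target [561.1 -44.2  52.8] | turn [-0.2 -0.   0.1] shift in goal axes [-0.3  0.8  4.1] shift in tool axes now [-0.3  0.8  4.1] low edge now [615.1 -53.8  54.2] F [-0.96  0.45  2.16]
```

View pics/scene10c.png

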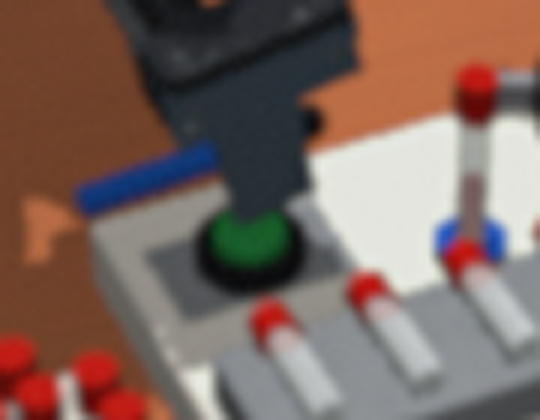

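```bash
python3 - <<'E'
from h import *
d=env.grab_frame("scene");s=env.state();T=R.from_euler('xyz',s["ee_rot"],degrees=True)
P=[s["ee_pos"]+T.apply([a,16,0]) for a in(45.6,50,52,59)]+[[614.5,-51,z] for z in(50,54,58)]
print(((proj(d,P)-[200,190])*6).round(0))
print(((proj(d,[s["ee_pos"]+T.apply([a,-16,0]) for a in(45.6,52,59)])-[200,190])*6).round(0))
E
```

```text
[[232. 213.]
 [236. 219.]
 [238. 223.]
 [245. 233.]
 [245. 228.]
 [245. 221.]
 [245. 213.]]
[[304. 180.]
 [311. 189.]
 [319. 200.]]
```

Request:
servo_tool:
  plan:
    - [[0,0,0],[0,0.2,1],91]
    - [[0,0,0],[0,0.2,1],91]
    - [[0,0,0],[0,0,0],91]
    - [[0,0,0],[0,0,0],91]
    - [[0,0,0],[0,0,0],91]
    - [[0,0,0],[0,0,0],91]
    - [[0,0,0],[0,0,0],91]
    - [[0,0,0],[0,0,0],91]
    - [[0,0,0],[0,0,0],91]
    - [[0,0,0],[0,0,0],91]

```text
time_s: 27.7
ee_pos: [561.4, -44.2, 55.1]
ee_rot: [-169.8, -0.0, 6.6]
force: [-0.5, -0.1, 3.2]
gripper_width: 90.7
```

Request:
servo_tool:
  plan:
    - [[0,0,0],[0,0.2,1],91]
    - [[0,0,0],[0,0.1,0.6],91]
    - [[0,0,0],[0,0,0],91]
    - [[0,0,0],[0,0,0],91]
    - [[0,0,0],[0,0,0],91]
    - [[0,0,0],[0,0,0],91]
    - [[0,0,0],[0,0,0],91]
    - [[0,0,0],[0,0,0],91]
    - [[0,0,0],[0,0,0],91]
    - [[0,0,0],[0,0,0],91]

```text
time_s: 28.95
ee_pos: [561.4, -44.2, 53.8]
ee_rot: [-169.8, -0.1, 6.6]
force: [-1.3, -0.6, 4.4]
gripper_width: 91.0
```

```bash
python3 - <<'E'
from h import *
b=np.array([614.5,-51,0])+R.from_euler('z',6.5,degrees=True).apply([0,-3,0])
plan(b+[0,0,50]); shot("scene","pics/scene11.png");crop("pics/scene11.png","pics/scene11c.png",200,190,290,260,6)
E
```

```text
t 28.95 tcp now [561.4 -44.2  53.8] target [561.1 -44.2  52.8] | turn [-0.2 -0.   0.1] shift in goal axes [-0.3  0.2  1. ] shift in tool axes now [-0.3  0.2  1. ] low edge now [615.2 -53.8  51. ] F [-1.26 -0.56  4.43]
```

View pics/scene11c.png

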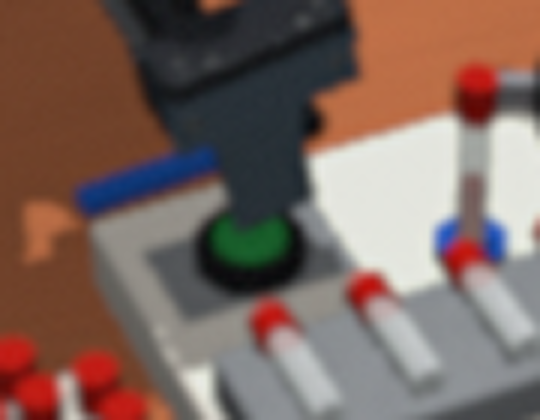

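Request:
servo_tool:
  plan:
    - [[0,0,0],[0,0.2,1],91]
    - [[0,0,0],[0,0.2,1],91]
    - [[0,0,0],[0,0.1,0.6],91]
    - [[0,0,0],[0,0,0.4],91]
    - [[0,0,0],[0,0,0.4],91]
    - [[0,0,0],[0,0,0.4],91]
    - [[0,0,0],[0,0,0.4],91]
    - [[0,0,0],[0,0,0.4],91]
    - [[0,0,0],[0,0,0.4],91]
    - [[0,0,0],[0,0,0.4],91]

```text
time_s: 30.25
ee_pos: [561.4, -44.2, 53.4]
ee_rot: [-169.9, -0.2, 6.7]
force: [-2.1, -0.5, 6.3]
gripper_width: 91.2
```

```bash
python3 - <<'E'
from h import *
plan([0,0,0])
E
```

```text
t 30.25 tcp now [561.4 -44.2  53.4] target [-53.7   9.7   2.8] | turn [-0.1 -0.2  0.2] shift in goal axes [-605.1 -112.5   71.3] shift in tool axes now [-605.  -114.5   69.5] low edge now [615.2 -53.8  50.8] F [-2.14 -0.47  6.32]
```

Request:
servo_tool:
  plan:
    - [[0,0,0],[0,0.2,1.2],91]
    - [[0,0,0],[0,0.3,2],91]
    - [[0,0,0],[0,0.4,2.5],91]
    - [[0,0,0],[0,0.4,2.5],91]
    - [[0,0,0],[0,0.4,2.5],91]
    - [[0,0,0],[0,0.4,2.5],91]
    - [[0,0,0],[0,0.4,2.5],91]
    - [[0,0,0],[0,0.4,2.5],91]
    - [[0,0,0],[0,0.4,2.5],91]
    - [[0,0,0],[0,0.4,2.5],91]

```text
time_s: 31.5
ee_pos: [561.6, -44.4, 52.2]
ee_rot: [-169.8, -0.9, 6.9]
force: [-7.8, -1.8, 18.9]
gripper_width: 91.2
```

```bash
python3 - <<'E'
from h import *
plan([0,0,0])
shot("scene","pics/scene12.png");crop("pics/scene12.png","pics/scene12c.png",200,190,290,260,6)
E
```

```text
t 31.5 tcp now [561.6 -44.4  52.2] target [-53.7   9.7   2.8] | turn [-0.2 -0.8  0.6] shift in goal axes [-605.2 -113.    70.1] shift in tool axes now [-605.1 -118.7   61.5] low edge now [615.4 -53.8  50.2] F [-7.83 -1.77 18.91]
```

View pics/scene12c.png

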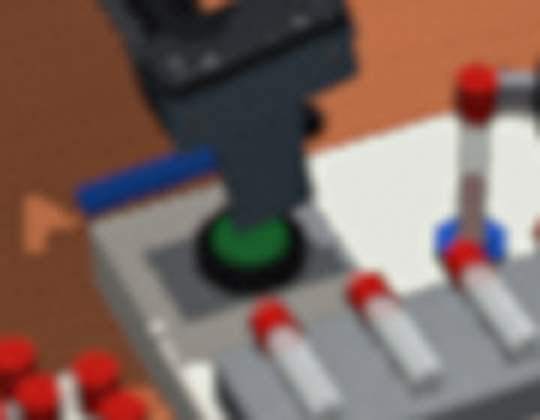

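Request:
servo_tool:
  plan:
    - [[0,0,0],[0,-0.2,-1],91]
    - [[0,0,0],[0,-0.4,-2],91]
    - [[0,0,0],[0,-0.5,-3],91]
    - [[0,0,0],[0,-0.5,-4],91]
    - [[0,0,0],[0,-0.5,-8],91]
    - [[0,0,0],[0,0,-15],91]
    - [[0,0,0],[0,0,-20],91]
    - [[0,0,0],[0,0,-20],91]
    - [[0,0,0],[0,0,-10],91]
    - [[0,0,0],[0,0,0],91]

```text
time_s: 32.8
ee_pos: [562.4, -58.3, 139.4]
ee_rot: [-169.9, -1.0, 6.9]
force: [-0.6, 0.3, -0.9]
gripper_width: 90.8
```

Request:
servo_tool:
  plan:
    - [[0,0,0],[-10,0,-10],91]
    - [[0,0,0],[-20,0,-10],91]
    - [[0,0,0],[-25,0,0],91]
    - [[0,0,0],[-25,0,0],91]
    - [[0,0,0],[-10,0,0],91]
    - [[0,0,0],[0,0,0],91]
    - [[0,0,0],[0,0,0],91]
    - [[0,0,0],[0,0,0],91]
    - [[0,0,0],[0,0,0],91]
    - [[0,0,0],[0,0,0],91]

```text
time_s: 34.05
ee_pos: [466.4, -73.1, 158.4]
ee_rot: [-169.9, -0.8, 6.9]
force: [-0.1, -0.0, 0.3]
gripper_width: 90.9
```

```bash
python3 - <<'E'
from h import *
plan([0,0,0])
for n in("scene","side","wrist"): shot(n,f"pics/{n}13.png")
crop("pics/scene13.png","pics/scene13c.png",180,150,390,310,3.5)
crop("pics/side13.png","pics/side13c.png",140,110,300,310,3)
E
```

```text
t 34.05 tcp now [466.4 -73.1 158.4] target [-53.7   9.7   2.8] | turn [-0.1 -0.8  0.5] shift in goal axes [-507.4 -112.   177.8] shift in tool axes now [-508.7 -116.5  171.3] low edge now [520.3 -82.5 156.4] F [-0.1  -0.01  0.35]
```

View pics/scene13c.png

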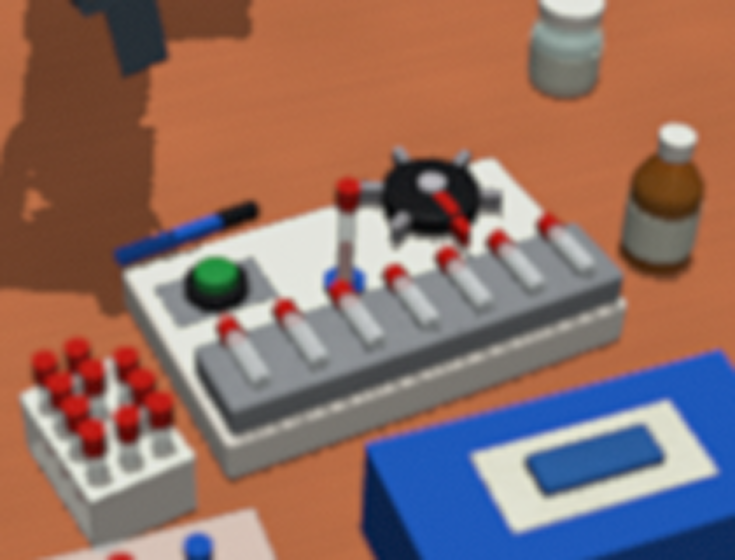

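View pics/side13c.png

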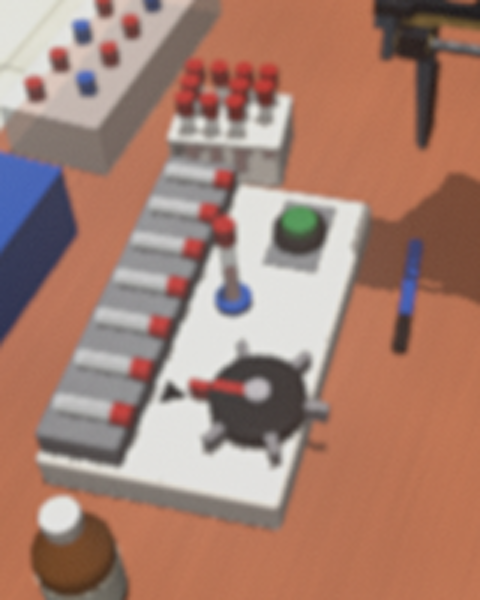

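View pics/wrist13.png

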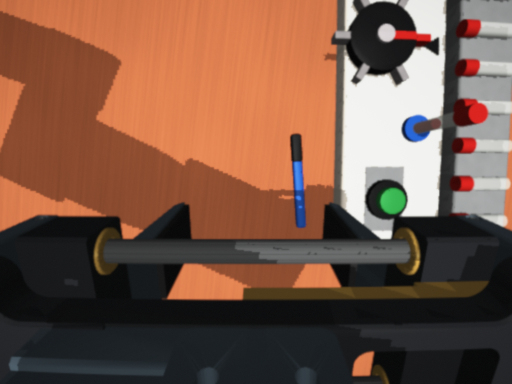

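All three views agree. The red lobe is at the arrow, the button is back up, and the vial, marker, rack and bottle are where they were. The robot is clear of everything, so I'm handing the job in.

```bash
python3 -c "
from workcell import env
print(env.job_done())"
```

```text
the job is handed in; nothing more can be done
None
```

The mixer is set to the red programme and started, and I handed the job in at about 34 s of the 72 s allowed.

- **Wheel:** It started four clicks short. I flicked the front lobe clockwise four times with one fingertip and checked the picture after each flick. The red lobe ended at the black arrow and did not run past it. It was still there in all three views after the button press.
- **Button:** I pressed the green button with one fingertip, tool tilted 10°. The fingertip met a hard stop after roughly 6 mm of travel and stayed there as I raised the force to about 19 N. The button's travel is not reported, so "fully down" rests on that stop and the pictures. The last pictures show the button back up.
- **Surroundings:** By eye, the vial, marker, rack and amber bottle stand where they did at the start. The jar looks unmoved in the scene view. I did not look at the beaker again, but the arm never went down near it. The robot was touching nothing when I handed in.
- **Disagreement:** Estimates of the button's height differed between camera pairs: 50 to 53 mm from two pairs, and about 35 mm from the wrist and side pair. Touch put the top at about 57 mm, so I relied on the force reading to press it.

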